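# Rack the inspected cover and shut the keeper

### The arm

A 6-joint arm with a two-finger parallel gripper is mounted at the origin on the work surface. World frame = base frame: x ahead of the robot, y to its left, z up, the work surface at z = 0. Lengths are in m, angles in rad, forces in N, time in s.
With the tool pointing down it reaches from about 0.4 to 0.825 m from the base axis. Payload 7 kg.
Tool frame: the origin (TCP) lies on the front face of the gripper's body, between the roots of the fingers; the fingertips stand 66 mm ahead of it and the grasp point (between the pads) lies 47 mm ahead of it; z points along the fingers, y is the line along which they close (so a half turn about z gives the same grasp; the last joint's range is limited). The gripper opens to 88 mm and grips with 3 to 60 N. Pads are 19 mm wide; open, the fingers measure 130 mm over their backs; the gripper's body (78 mm by 193 mm) begins 47 mm behind the grasp point.
Start: joints at [0.288, 0.359, 0.012, 0, -1.224, -0.288], TCP at [0.675, -0, 0.292] pointing down, gripper open.
Joint ranges: [-3.07, 3.07], [-1.43, 2.12], [-1.02, 1.25], [-3.03, 1.67], [-3.05, -0], [-3.03, 3.03]. Speed limits (rad/s): [2.39, 2.39, 3.01, 3.14, 3.14, 3.14].

### API

Orientations are given as a unit quaternion [w, x, y, z].
In Python, from rig import manip gives the robot as it stands. The module is installed in compiled form; this text tells all that it offers.
- The arm moves only by the tool apply_moves, never from a script. Its argument "steps" is a list of rows, each a list of 5 numbers: the closure, from 0 (fully open) to 1 (shut), then the shift along the world's x, y, z in units of 25 mm (1.0 is 25 mm), then the turn about the world's z in units of 5 degrees (1.0 is 5 degrees). A call has 1 to 12 rows; each row is the pose to reach, as a shift and turn from the pose commanded when the call began; what a row does not reach only later rows make up. A row lasts 1/12 s, in which the tool goes at most 41.7 mm and 7.16 degrees, less where a joint would pass 70% of its speed; a pose out of reach is approached as far as the arm can. A call with a gripper value outside its range is refused whole. The fingers move at their own pace and stop on an object; "newtons" is the grip in N (left out, the last holds). Time passes only in rows, so rows that repeat a pose let the fingers close. It gives the time, the measured TCP pose, the force, the opening and the grip force at its end, in the units of the state.
- manip.get_state(): the state, without advancing time (a new reading comes with each control period).
- manip.capture(name): name is "scene" or "side" or "wrist"; returns (picture, depth): 400x640x3 uint8, red, green, blue; 400x640 float32, m along the optical axis (not along the pixel's ray), 0 where there is no reading.
- manip.get_calibration(name): a dict with "fx", "fy", "cx", "cy" (pixels), "extrinsics" (4x4, takes a point from camera to world coordinates). Camera axes: x right, y down, z forward; pixel columns grow to the right and rows downward; lengths in m; the calibration is good to about 2 mm. A picture is of the moment at which its call begins: read the wrist's pose just before it. get_calibration takes no time and is no camera call; for the wrist camera it gives the pose at the moment of the call.
- manip.finish_job(): hands the job in; it is judged then, once.
The state is a dict: "time": time; "joint_positions": joint angles; "dq": joint speeds; "joint_efforts": joint torques, N m; "tool_pos": TCP position; "tool_rot": TCP orientation; "wrist_force": force on the tool from outside, world axes, zero at the start; "ft_torque": the same for the moment, N m; "width": finger opening in m; "gripper_force": force on a finger pad.
Only numpy, scipy, OpenCV 4.12 (cv2) and the standard library are available. Lean on these libraries where they do the work, as an engineer would, in place of code of your own. Each camera call takes 0.05 s, during which the arm holds its last target. There are 200 camera calls.

### The job

Take the blue cover out of the white inspection stand and push it upright into the free slot of the rack, the one with the orange tag, until it snaps fully home between its spring rollers. Then swing the rack's yellow keeper bar over until it is fully shut across the tops of the covers and let go. Leave the covers already in the rack in place and do not knock the dial gauge about.

Things in the scene. Friction and masses are not known exactly. Their poses are not given: they have to be found in the camera images.
- cover: The loose cover to rack: blue plastic panel standing in the stand, 120 mm long (its x), 10 mm thick (y), 110 mm high (z up), about 0.16 kg, a white and grey patch on each face. Origin: centre of its lower edge. Same either way round. Each end edge has a 5 mm deep notch 21 to 35 mm above the lower edge; the lower end corners are bevelled 4 mm over the lowest 10 mm.
- cover_top (a point): Middle of the cover's top edge, 110 mm above its origin. Grip the two faces (10 mm apart) just below this edge from above. In the stand its faces are free from 30 mm above the lower edge; in the rack the middle 90 mm of its length is free, with the neighbouring slot's cover 65 mm away.
- stand: White and dark inspection stand, fixed to the bench: base 160 (x) x 80 mm, 10 mm thick, with two white walls (120 mm long, top 40 mm above the bench) 14 mm apart. The cover stands loosely between them on the base, lengthways along the stand's x, up to 8 mm off the middle. Origin: centre of the underside.
- rack: Aluminium rack fixed to the bench, base 230 (x) x 262 mm (y), 12 mm thick. Origin: centre of the underside, on the bench; x away from the robot, z up. Three upright slots 75 mm apart (y = -75, 0, 75 mm), each for one cover lengthways along x, standing on the base. The top edge of a cover that is home is 122 mm above the bench.
- tag: Orange tag on the rack's far (+x) edge at the free slot. Its origin is not in the plate but at the middle of the free slot's floor (12 mm above the bench), where the origin of a cover that is home lies; x runs along the slot, y across it, z up. The orange plate, 46 mm wide, lies 94 to 118 mm along +x from there.
- slot_mouth (a point): Centre of the free slot's mouth, 75 mm straight above its floor. A grey guide at either end of the slot (x = +-48 to +-74 mm), 60 mm high, leaves 13 mm for the 10 mm thickness and 124 mm for the 120 mm length; flared lips above it, to 75 mm, widen this by some 7 mm each way. Between the two guides the slot is open.
- slot_clips (a point): Centre of the free slot at the height of its spring rollers, 28 mm above its floor. One 14 mm steel roller in each guide stands 4 mm into the path of the cover's end edge. Its own weight leaves the cover resting on them about 30 mm above home; some 7 to 10 N of downward push forces them apart, and in the last few mm they snap into its notches and hold it down.
- stored_a: One of two covers already home in the other two slots, the same as the loose cover; origin at the centre of the lower edge. Leave in place.
- stored_b: The other cover already home in the rack. Leave in place.
- keeper (a joint): Angle of the yellow keeper, a U-shaped bail of 10 mm round bar: 0 = fully shut (stop), the bar lying 2 mm above the tops of covers that are home (one that is not home blocks it). It starts open, at 1.3 to 1.65, leaning towards the robot. Its bearing is stiff: it stays where it is left and takes about 2 to 4 N at the bar to move.
- keeper_pivot (a point): Middle of the keeper's pivot axis, which runs along the rack's y on the robot side: rack x = -85 mm, 72 mm above the bench. The bar is 236 mm long, parallel to this axis and 102 mm from it; shut it lies at rack x = 0, y from -118 to 118 mm, 129 mm above the bench. The bar's upper side passes up to 180 mm above the bench: carry the cover well above it.
- keeper_left (a point): Point on the axis of the keeper's bar, 37.5 mm to the rack's +y from the bar's middle. Shut, it lies over the gap between two slots, 32 mm from the cover on either side, so the bar can be held here from above with a finger on each side of it (closing along the rack's x) and turns in the fingers as it swings.
- keeper_right (a point): The same as keeper_left, but 37.5 mm to the rack's -y from the bar's middle.
- gauge: Dial thickness gauge lying on the bench, round dial 58 mm across with a C-shaped frame, 22 mm high; origin under the dial's centre. Leave alone.
Mind the look-alikes: they are no part of the job. What is shaped like the cover but green or red is not meant.

How it is judged:
On the way, in this order (a step that is already met when the one before it is completed fails the run):
1. the cover is fully home in the tagged slot, keeper still open (horizontal distance between cover and tag below 0.005 m and z of cover in the frame of tag below 0.003 m and angle between cover's own z axis and vertical below 0.08 rad and value of joint keeper above 0.3 rad), for 0.2 s.
2. the keeper is shut over the covers (value of joint keeper below 0.06 rad), for 0.2 s.
At the end, for the whole second after the job is handed in: The cover stands at rest in the tagged slot, its origin within 5 mm sideways and 3 mm in height of the slot's floor centre, upright and in line within 0.08 rad; the keeper is shut (below 0.06 rad); both stored covers are within 12 mm and the gauge within 30 mm of where they started (horizontal distance between cover and tag below 0.005 m and z of cover in the frame of tag between -0.003 and 0.003 m and angle between cover's own z axis and vertical below 0.08 rad and angle between the x axis of cover and the x axis of tag, either way round below 0.08 rad and value of joint keeper below 0.06 rad and linear speed of cover below 0.02 m/s and distance of each of stored_a, stored_b from where it was at the start of the episode below 0.012 m and distance of gauge from where it was at the start of the episode below 0.03 m); the robot touches nothing.
It fails at once if a cover already in the rack is pulled out or shifted by more than 12 mm (distance of any of stored_a, stored_b from where it was at the start of the episode above 0.012 m).
It fails at once if the dial gauge is knocked more than 30 mm (distance of gauge from where it was at the start of the episode above 0.03 m).
It also fails if it takes over 64 s, if anything falls off the work surface, if the arm or the gripper's body presses on something with over 40 N, if the wrist force passes 120 N, or if a joint passes its speed limit or range.

## Working session

There is one attempt and no reset: what is moved stays moved. The work goes in short steps, Python scripts to look and compute and a tool call to move; the robot and the scene stay as the last step left them, time stands still between calls to the robot, and variables do not carry over. Pictures are saved under pics/ and viewed, at most 10 in all, crops included, and the job is handed in when it is done.

Besides the shell and the picture viewer there is one more tool, called as name(argument=value, ...) on one line, values as JSON. apply_moves: Moves the arm, as the interface text tells. Its arguments: {"type":"object","properties":{"steps":{"type":"array"},"newtons":{"type":"number"}},"required":["steps"]}

```bash
mkdir -p pics
cat > h.py <<'E'
import numpy as np, cv2
from rig import manip
def cap(n):
    K=manip.get_calibration(n); im,d=manip.capture(n); return im,d,K
def cloud(d,K):
    v,u=np.indices(d.shape); P=np.stack([(u-K['cx'])/K['fx']*d,(v-K['cy'])/K['fy']*d,d],-1)
    E=np.array(K['extrinsics']); return P@E[:3,:3].T+E[:3,3]
E
python3 - <<'E'
from h import *
for n in ['scene','side']:
    im,d,K=cap(n); cv2.imwrite(f'pics/{n}0.png',im[...,::-1]); np.savez(f'{n}0.npz',im=im,P=cloud(d,K),d=d)
    print(n,np.round(K['extrinsics'],3).tolist(),K['fx'])
    P=cloud(d,K); hsv=cv2.cvtColor(im,cv2.COLOR_RGB2HSV)
    for c,(lo,hi) in dict(blue=((100,110,60),(125,255,255)),orange=((8,170,120),(17,255,255)),yellow=((22,130,120),(33,255,255))).items():
        m=cv2.inRange(hsv,lo,hi)
        N,L,S,C=cv2.connectedComponentsWithStats(m)
        for i in range(1,N):
            if S[i,4]>40:
                q=P[(L==i)&(d>0)]; print(c,S[i].tolist(),np.round(np.percentile(q,[2,50,98],axis=0),3).tolist())
print(manip.get_state())
E
cd pics; python3 -c "
import cv2,numpy as np
cv2.imwrite('both.png',cv2.resize(np.vstack([cv2.imread('scene0.png'),cv2.imread('side0.png')]),None,fx=.75,fy=.75))"
```

```text
scene [[0.608, 0.574, -0.549, 1.036], [0.794, -0.426, 0.433, -0.294], [0.015, -0.699, -0.715, 0.701], [0.0, 0.0, 0.0, 1.0]] 371.0012586571236
blue [369, 0, 78, 30, 1679] [[0.166, 0.567, 0.273], [0.266, 0.639, 0.299], [0.304, 0.776, 0.301]]
blue [282, 39, 9, 9, 51] [[-1.281, -0.043, -0.465], [-1.228, 1.177, -0.451], [0.657, 1.224, 0.508]]
blue [357, 105, 32, 38, 175] [[0.237, 0.38, -0.002], [0.358, 0.497, 0.003], [0.382, 0.536, 0.007]]
blue [355, 151, 27, 19, 197] [[0.446, 0.224, -0.001], [0.553, 0.232, 0.118], [0.6, 0.355, 0.122]]
blue [430, 176, 98, 84, 4497] [[0.729, 0.294, 0.002], [0.8, 0.405, 0.006], [0.876, 0.5, 0.045]]
blue [246, 200, 41, 58, 828] [[0.484, -0.077, 0.0], [0.573, -0.068, 0.104], [0.63, -0.017, 0.123]]
blue [216, 218, 42, 52, 709] [[0.52, -0.151, 0.025], [0.585, -0.142, 0.109], [0.639, -0.128, 0.124]]
blue [154, 393, 20, 7, 99] [[0.714, -0.385, -0.001], [0.793, -0.356, 0.16], [0.802, -0.348, 0.162]]
orange [237, 319, 19, 18, 90] [[0.7, -0.221, 0.004], [0.704, -0.2, 0.014], [0.707, -0.18, 0.019]]
yellow [137, 159, 122, 101, 826] [[0.262, -0.275, -0.0], [0.451, -0.1
[... 1101 characters left out ...]
ositions': array([ 2.88117650e-01,  3.59290253e-01,  1.11369013e-02, -2.77783471e-04,
       -1.22413431e+00, -2.88104522e-01]), 'dq': array([ 0.00072785, -0.00149149,  0.00169237,  0.00075448,  0.00023287,
       -0.00159812]), 'joint_efforts': array([-1.42273191e-03, -5.84165347e+01,  2.93752134e+01,  7.01551259e+00,
        1.01412315e-02, -6.66964229e-05]), 'tool_pos': array([ 6.74644710e-01, -2.02760644e-05,  2.91332128e-01]), 'tool_rot': array([-5.93052104e-04, -7.07077782e-01,  7.07135374e-01,  4.70491390e-04]), 'wrist_force': array([-0.50662215,  0.66635354, -1.22186476]), 'ft_torque': array([-0.05923968, -0.01348911,  0.04130233]), 'gripper_force': 0.0, 'width': 0.08771925981219397}
```

View pics/both.png

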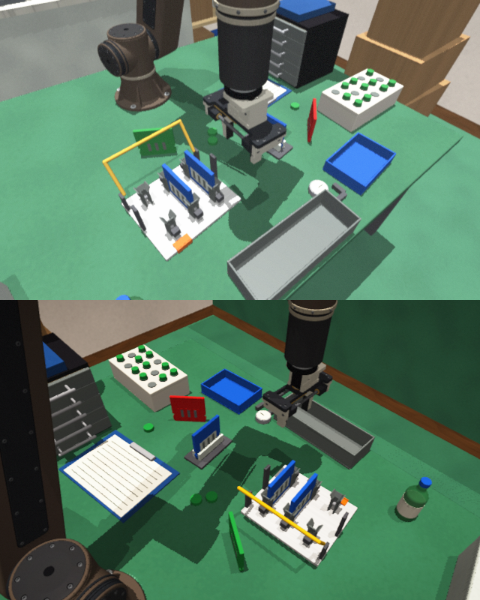

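The upper half is the scene view, showing the rack at about (175,210) with its orange tag at (182,243). The two stored covers are in the other slots, and the keeper leans toward the robot. The lower half is the side view, with the blue cover in its stand at about (207,438), red and green look-alikes nearby, and the gauge at (263,416).

Run:
```python
from h import *
B=dict(stand=((.4,.15),(.66,.32)),mid=((.45,-.11),(.68,-.02)),low=((.45,-.19),(.68,-.11)))
for n in ['scene','side']:
    z=np.load(n+'0.npz'); im,P,d=z['im'],z['P'],z['d']; hsv=cv2.cvtColor(im,cv2.COLOR_RGB2HSV)
    m=cv2.inRange(hsv,(100,110,40),(125,255,255))>0
    for k,(a,b) in B.items():
        s=m&(d>0)&(P[...,0]>a[0])&(P[...,1]>a[1])&(P[...,0]<b[0])&(P[...,1]<b[1])
        zt=np.percentile(P[s][:,2],97); q=P[s&(P[...,2]>zt-.006)&(P[...,2]<zt+.006)]
        r=cv2.minAreaRect((q[:,:2]*1000).astype(np.float32)); l=cv2.fitLine((q[:,:2]*1000).astype(np.float32),cv2.DIST_HUBER,0,.01,.01).ravel()
        print(n,k,len(q),round(zt,4),np.round(r[0],1),np.round(r[1],1),'line',np.round(l[2:],1),'ang',round(np.degrees(np.arctan(l[1]/l[0])),2))
    m=cv2.inRange(hsv,(8,150,100),(18,255,255))>0
    s=m&(P[...,1]<-.15)&(P[...,0]>.6)&(P[...,2]<.03)&(d>0); q=P[s];print('tag',cv2.minAreaRect((q[:,:2]*1000).astype(np.float32)),np.median(q,0))
    m=cv2.inRange(hsv,(22,130,100),(33,255,255))>0
    s=m&(P[...,2]>.15)&(P[...,0]<.52)&(d>0); q=P[s]; l=cv2.fitLine((q*1000).astype(np.float32),cv2.DIST_HUBER,0,.01,.01).ravel();print('bar',np.round(l,2),np.round(np.percentile(q,[1,99],axis=0),3).tolist())
```

```text
scene stand 122 0.1212 [560.7 234.8] [79.4 13.8] line [562.6 233.8] ang 9.02
scene mid 266 0.1232 [570.4 -65.2] [120.2  12.3] line [573.9 -65.8] ang 6.83
scene low 276 0.1234 [ 579.3 -140.2] [121.4  10.6] line [ 581.7 -140.5] ang 6.99
tag ((693.9466552734375, -201.94003295898438), (24.206695556640625, 44.054161071777344), 6.769989013671875) [ 0.69663512 -0.20187371  0.0158104 ]
bar [-1.2000e-01  9.9000e-01 -0.0000e+00  4.4632e+02 -1.6682e+02  1.6352e+02] [[0.429, -0.276, 0.151], [0.467, -0.037, 0.167]]
side stand 190 0.1228 [538.3 235.8] [120.6  13.9] line [535.9 233.4] ang 8.89
side mid 230 0.1249 [568.1 -62. ] [121.6  11.2] line [566.  -62.7] ang 7.65
side low 229 0.1251 [ 577.4 -136.5] [121.5   9.7] line [ 575.2 -137.4] ang 7.23
tag ((700.4783325195312, -211.78810119628906), (40.2476921081543, 14.580001831054688), 7.088766098022461) [ 0.6937923  -0.2131036   0.01777599]
bar [-1.2000e-01  9.9000e-01 -0.0000e+00  4.4087e+02 -1.6030e+02  1.6518e+02] [[0.423, -0.272, 0.161], [0.457, -0.035, 0.168]]
```

apply_moves(steps=[[0, -1.4, 2.4, 0, -1.4], [0, -2.7, 4.7, 0, -2.8], [0, -4.1, 7, 0, -4.2], [0, -5.4, 9.4, 0, -5.6], [0, -5.45, 9.4, 0, -7], [0, -5.45, 9.4, 0, -8.4], [0, -5.45, 9.4, 0, -9.8], [0, -5.45, 9.4, 0, -11.2], [0, -5.45, 9.4, 0, -12.6], [0, -5.45, 9.4, 0, -14], [0, -5.45, 9.4, 0, -15.2], [0, -5.45, 9.4, 0, -16.2]])

```text
time: 1.1
tool_pos: [0.5384, 0.2351, 0.2918]
tool_rot: [-0.0, -0.075, 0.997, -0.0]
wrist_force: [0.1, -0.3, -0.0]
width: 0.0876
gripper_force: 0.0
```

```bash
cat > w.py <<'E'
from h import *
import sys
def look(name,box,zr,lo=(100,110,40),hi=(125,255,255)):
    s=manip.get_state(); print('tcp',np.round(s['tool_pos'],4),np.round(s['tool_rot'],3),'F',np.round(s['wrist_force'],1),s['time'],np.round(s['joint_positions'],2))
    im,d,K=cap('wrist'); cv2.imwrite(f'pics/{name}.png',im[...,::-1]); P=cloud(d,K)
    m=cv2.inRange(cv2.cvtColor(im,cv2.COLOR_RGB2HSV),lo,hi)>0
    (a,b)=box; s=m&(d>0)&(P[...,0]>a[0])&(P[...,1]>a[1])&(P[...,0]<b[0])&(P[...,1]<b[1])&(P[...,2]>zr[0])&(P[...,2]<zr[1])
    q=P[s]; r=cv2.minAreaRect((q[:,:2]*1000).astype(np.float32)); l=cv2.fitLine((q[:,:2]*1000).astype(np.float32),cv2.DIST_HUBER,0,.01,.01).ravel()
    print(len(q),np.median(q[:,2]),np.round(r[0],1),np.round(r[1],1),'line',np.round(l[2:],1),'ang',round(np.degrees(np.arctan(l[1]/l[0])),2))
    return im,d,P
E
python3 -c "
from w import *
look('w1',((.4,.15),(.66,.32)),(.112,.13))"
```

```text
tcp [0.5384 0.2351 0.2918] [-0.    -0.075  0.997 -0.   ] F [ 0.1 -0.3 -0. ] 1.1 [ 0.74  0.22 -0.19 -0.   -1.17 -2.16]
1398 0.11922290245203679 [539.  232.9] [119.1   9.5] line [534.9 232.1] ang 8.49
```

View pics/w1.png

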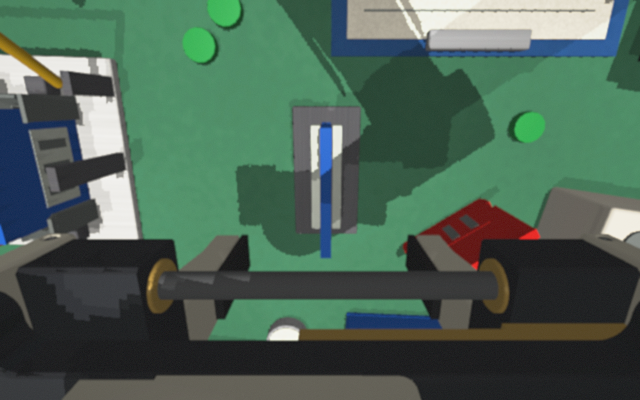

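The wrist view shows the blue cover's top edge centred at about column 326, between stand walls, with the red look-alike clear on the right at (475,235).

apply_moves(newtons=35, steps=[[0.5, 0.03, -0.1, -0.6, -0.1], [0.5, 0.03, -0.1, -1.4, -0.1], [0.5, 0.03, -0.1, -2.2, -0.1], [0.5, 0.03, -0.1, -3.0, -0.1], [0.5, 0.03, -0.1, -3.8, -0.1], [0.5, 0.03, -0.1, -4.5, -0.1], [0.5, 0.03, -0.1, -5.0, -0.1], [0.5, 0.03, -0.1, -5.4, -0.1], [1, 0.03, -0.1, -5.4, -0.1], [1, 0.03, -0.1, -5.4, -0.1], [1, 0.03, -0.1, -5.4, -0.1], [1, 0.03, -0.1, -5.4, -0.1]])

```text
time: 2.15
tool_pos: [0.54, 0.2328, 0.1582]
tool_rot: [0.001, -0.074, 0.997, 0.0]
wrist_force: [0.0, 0.4, -0.1]
width: 0.0228
gripper_force: 0.0
```

apply_moves(steps=[[1, 0, 0, 0, 0], [1, 0, 0, 0, 0], [1, 0, 0, 0, 0], [1, 0, 0, 0.2, 0], [1, 0, 0, 0.8, 0], [1, 0, 0, 1.6, 0], [1, 0, 0, 2.6, 0], [1, 0, 0, 3.6, 0], [1, 0, 0, 4.8, 0], [1, 0, 0, 6.0, 0], [1, 0, 0, 7.0, 0], [1, 0, 0, 7.4, 0]])

```text
time: 3.15
tool_pos: [0.5402, 0.2326, 0.3465]
tool_rot: [0.002, -0.074, 0.997, 0.001]
wrist_force: [0.7, -0.5, -1.1]
width: 0.0098
gripper_force: 35.0
```

apply_moves(steps=[[1, 0.05, -0.5, 0.4, 0], [1, 0.15, -1.5, 0.4, 0], [1, 0.3, -2.9, 0.4, 0], [1, 0.5, -4.4, 0.4, -0.1], [1, 0.65, -5.9, 0.4, -0.1], [1, 0.8, -7.4, 0.4, -0.1], [1, 1.0, -8.9, 0.4, -0.2], [1, 1.15, -10.4, 0.4, -0.2], [1, 1.3, -11.9, 0.4, -0.3], [1, 1.45, -13.4, 0.4, -0.3], [1, 1.6, -14.9, 0.4, -0.3], [1, 1.75, -16.2, 0.4, -0.3]])

```text
time: 4.15
tool_pos: [0.5821, -0.1752, 0.3509]
tool_rot: [-0.001, -0.061, 0.998, 0.0]
wrist_force: [0.3, 1.1, -2.6]
width: 0.0096
gripper_force: 35.0
```

apply_moves(steps=[[1, 0.09, -0.7, 0, 0], [1, 0.15, -1.2, 0, 0], [1, 0.18, -1.6, 0, 0], [1, 0.18, -1.6, 0, 0], [1, 0.18, -1.6, 0, 0]])

```text
time: 4.57
tool_pos: [0.5875, -0.2123, 0.3516]
tool_rot: [-0.0, -0.061, 0.998, 0.0]
wrist_force: [-0.1, 0.8, -2.1]
width: 0.01
gripper_force: 35.0
```

Run:
```python
from w import *
im,d,P=look('w2',((.5,-.25),(.72,-.17)),(.0,.03),(8,150,100),(18,255,255))
for lo,k in (((.45,-.11),'mid'),((.45,-.18),'low')):
    hsv=cv2.cvtColor(im,cv2.COLOR_RGB2HSV);m=cv2.inRange(hsv,(100,110,40),(125,255,255))>0
    s=m&(P[...,0]>.45)&(P[...,0]<.68)&(P[...,1]>lo[1])&(P[...,1]<lo[1]+.08)&(P[...,2]>.115)&(P[...,2]<.13)&(d>0)
    q=(P[s][:,:2]*1000).astype(np.float32); print(k,len(q),cv2.minAreaRect(q) if len(q)>3 else 0)
for n in ['scene','side']:
    im,d,K=cap(n); cv2.imwrite(f'pics/{n}2.png',im[...,::-1]); P=cloud(d,K); hsv=cv2.cvtColor(im,cv2.COLOR_RGB2HSV);m=cv2.inRange(hsv,(100,90,40),(125,255,255))>0
    s=m&(d>0)&(P[...,0]>.48)&(P[...,0]<.7)&(P[...,1]>-.26)&(P[...,1]<-.17)&(P[...,2]>.17)&(P[...,2]<.34)
    q=P[s]; print(n,len(q),np.round(np.percentile(q,[1,50,99],axis=0),4).tolist())
    l=cv2.fitLine((q[:,:2]*1000).astype(np.float32),cv2.DIST_HUBER,0,.01,.01).ravel(); print(l)
a=cv2.imread('pics/w2.png'); b=cv2.imread('pics/scene2.png')[150:350,100:420]
cv2.imwrite('pics/c2.png',cv2.resize(np.vstack([a,cv2.resize(b,(640,400))]),None,fx=.75,fy=.75))
```

```text
tcp [ 0.5875 -0.2123  0.3516] [-0.    -0.061  0.998  0.   ] F [-0.1  0.8 -2.1] 4.5667 [-0.03  0.25 -0.01 -0.   -1.31 -1.41]
10 0.015622891110107923 [ 691.7 -200.4] [ 2.2 41.8] line [ 692.3 -203.9] ang -83.3
mid 1283 ((569.1532592773438, -64.59159851074219), (119.87028503417969, 10.938383102416992), 6.969754695892334)
low 1072 ((577.641357421875, -138.97467041015625), (118.69776153564453, 10.36497688293457), 7.092967987060547)
scene 945 [[0.5393, -0.2239, 0.2093], [0.6331, -0.211, 0.2865], [0.6482, -0.2012, 0.3165]]
[ 9.8931396e-01  1.4580071e-01  6.2491693e+02 -2.1210045e+02]
side 678 [[0.5257, -0.2213, 0.2066], [0.5423, -0.2169, 0.2879], [0.6232, -0.2062, 0.3173]]
[ 9.9554199e-01  9.4319507e-02  5.4393042e+02 -2.1809041e+02]
```

View pics/c2.png

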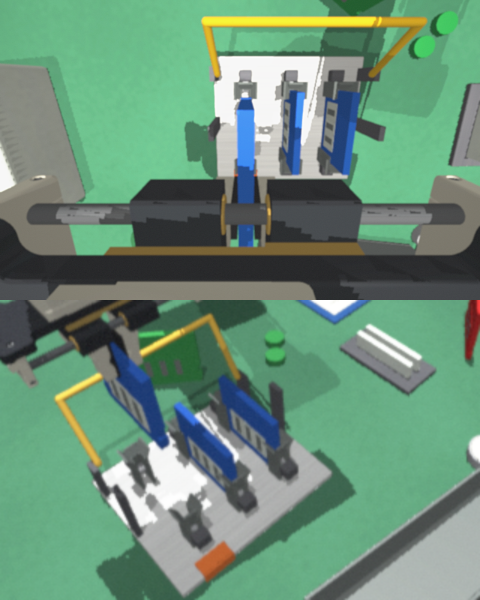

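The upper (wrist) view shows the cover held over the left, free slot, with its bottom end at (245,105) in front of the guide, and the keeper bar at row 20. The lower view shows the cover hanging straight above the free slot with the orange tag.

apply_moves(steps=[[1, 0.02, -0.04, -0.8, 0], [1, 0.02, -0.04, -1.8, 0], [1, 0.02, -0.04, -2.8, 0], [1, 0.02, -0.04, -3.6, 0], [1, 0.02, -0.04, -4.2, 0], [1, 0.02, -0.04, -4.7, 0], [1, 0.02, -0.04, -5.0, 0], [1, 0.02, -0.04, -5.3, 0], [1, 0.02, -0.04, -5.5, 0], [1, 0.02, -0.04, -5.7, 0], [1, 0.02, -0.04, -5.9, 0], [1, 0.02, -0.04, -6.0, 0]])

```text
time: 5.72
tool_pos: [0.5882, -0.2134, 0.2019]
tool_rot: [0.0, -0.061, 0.998, 0.0]
wrist_force: [-0.8, -0.9, -0.7]
width: 0.0097
gripper_force: 35.0
```

apply_moves(newtons=50, steps=[[1, 0, 0, -0.2, 0], [1, 0, 0, -0.4, 0], [1, 0, 0, -0.6, 0], [1, 0, 0, -0.8, 0], [1, 0, 0, -1.0, 0], [1, 0, 0, -1.2, 0], [1, 0, 0, -1.4, 0], [1, 0, 0, -1.5, 0], [1, 0, 0, -1.6, 0], [1, 0, 0, -1.65, 0], [1, 0, 0, -1.7, 0], [1, 0, 0, -1.7, 0]])

```text
time: 6.72
tool_pos: [0.5883, -0.2136, 0.1601]
tool_rot: [0.0, -0.061, 0.998, -0.0]
wrist_force: [-0.3, 1.2, -1.6]
width: 0.01
gripper_force: 50.0
```

apply_moves(steps=[[1, 0, 0, -0.05, 0], [1, 0, 0, -0.1, 0], [1, 0, 0, -0.15, 0], [1, 0, 0, -0.15, 0]])

```text
time: 7.05
tool_pos: [0.5886, -0.2138, 0.1598]
tool_rot: [0.001, -0.062, 0.998, -0.001]
wrist_force: [-9.9, 3.5, 24.3]
width: 0.0097
gripper_force: 50.0
```

Run:
```python
from w import *
im,d,P=look('w3',((.5,-.25),(.68,-.18)),(.1,.17))
hsv=cv2.cvtColor(im,cv2.COLOR_RGB2HSV)
```

```text
tcp [ 0.5886 -0.2138  0.1598] [ 0.001 -0.062  0.998 -0.001] F [-9.9  3.5 24.3] 7.05 [-0.04  0.39 -0.27  0.   -0.91 -1.41]
3490 0.12118531921732954 [ 572.3 -200.1] [91.4 44.1] line [ 563.9 -217.4] ang 7.4
```

apply_moves(steps=[[1, 0, 0, 0.13, 0], [0.6, 0, 0, 0.13, 0], [0.6, 0, 0, 0.13, 0], [0.6, 0, 0, 0.13, 0], [0.6, 0, 0, 0.13, 0], [0.6, 0, 0, 0.8, 0], [0.6, 0, 0, 1.8, 0], [0.6, 0, 0, 3, 0], [0.6, 0, 0, 4.2, 0], [0.6, 0, 0, 5.4, 0], [0.6, 0, 0, 6.4, 0], [0.6, 0, 0, 6.6, 0]])

```text
time: 8.1
tool_pos: [0.5898, -0.2141, 0.3261]
tool_rot: [0.003, -0.061, 0.998, -0.001]
wrist_force: [0.7, -1.6, 2.0]
width: 0.0351
gripper_force: 0.0
```

Run:
```python
from w import *
im,d,P=look('w4',((.5,-.25),(.68,-.18)),(.114,.17))
B=dict(mid=((.45,-.11),(.68,-.02)),low=((.45,-.19),(.68,-.11)),new=((.5,-.26),(.68,-.19)))
for n in ['scene','side']:
    im,d,K=cap(n); cv2.imwrite(f'pics/{n}4.png',im[...,::-1]); P=cloud(d,K); hsv=cv2.cvtColor(im,cv2.COLOR_RGB2HSV)
    m=cv2.inRange(hsv,(100,110,40),(125,255,255))>0
    for k,(a,b) in B.items():
        s=m&(d>0)&(P[...,0]>a[0])&(P[...,1]>a[1])&(P[...,0]<b[0])&(P[...,1]<b[1])
        zt=np.percentile(P[s][:,2],97); q=P[s&(P[...,2]>zt-.006)&(P[...,2]<zt+.006)]
        r=cv2.minAreaRect((q[:,:2]*1000).astype(np.float32)); print(n,k,zt,np.round(r[0],1),np.round(r[1],1))
    m=cv2.inRange(hsv,(22,130,100),(33,255,255))>0
    s=m&(P[...,2]>.15)&(P[...,0]<.52)&(d>0); q=P[s]; print('bar',np.round(np.percentile(q,[1,50,99],axis=0),3).tolist())
```

```text
tcp [ 0.5898 -0.2141  0.3261] [ 0.003 -0.061  0.998 -0.001] F [ 0.7 -1.6  2. ] 8.1 [-0.04  0.26 -0.05  0.   -1.25 -1.41]
1161 0.12126182717208273 [ 587.2 -213.9] [118.5   9.7] line [ 583.7 -214.4] ang 7.01
scene mid 0.12302858878569484 [569.5 -65.5] [121.7  11.3]
scene low 0.12362796844821798 [ 579.2 -139.8] [120.9  10.8]
scene new 0.12349786881549168 [ 589.4 -215.4] [120.3  10.3]
bar [[0.43, -0.276, 0.151], [0.449, -0.187, 0.163], [0.468, -0.036, 0.166]]
side mid 0.1249385937285968 [568.6 -62.1] [122.1  10. ]
side low 0.12488720724997174 [ 577.7 -136.5] [120.7  10.1]
side new 0.125065961780409 [ 586.7 -211.5] [121.1  10. ]
bar [[0.423, -0.273, 0.16], [0.443, -0.179, 0.165], [0.458, -0.039, 0.169]]
```

View pics/scene4.png

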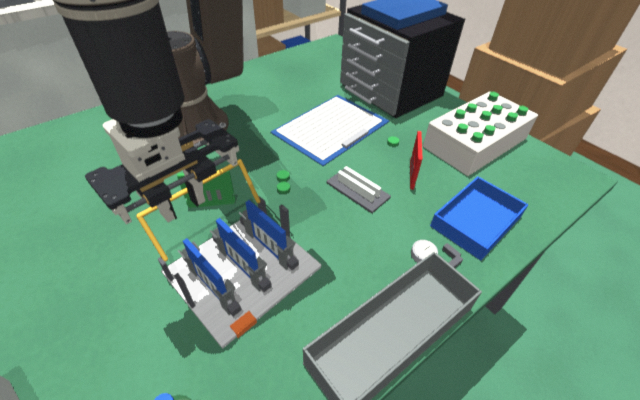

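The new cover is home at the same height as the stored covers, at about (205,268), and the keeper bar runs from (140,215) to (243,165). Next I go above the bar.

apply_moves(steps=[[0.45, -0.5, 0.1, 0, 1.4], [0.45, -1.2, 0.2, 0, 2.8], [0.45, -2.0, 0.3, 0, 4.2], [0.45, -2.8, 0.4, 0, 5.6], [0.45, -3.6, 0.5, 0, 7], [0.45, -4.4, 0.6, 0, 8.4], [0.45, -5.0, 0.7, 0, 9.8], [0.45, -5.5, 0.85, 0, 11.2], [0.45, -5.6, 0.85, 0, 12.6], [0.45, -5.6, 0.85, 0, 14], [0.45, -5.6, 0.85, 0, 15.4], [0.45, -5.6, 0.85, 0, 16.8]])

```text
time: 9.25
tool_pos: [0.4475, -0.1921, 0.3191]
tool_rot: [0.001, 0.715, -0.699, -0.001]
wrist_force: [-0.7, -0.6, -0.3]
width: 0.0481
gripper_force: 0.0
```

apply_moves(steps=[[0.45, 0, 0, 0, 1.2], [0.45, 0, 0, 0, 1.2], [0.45, 0, 0, 0, 1.2]])

```text
time: 9.5
tool_pos: [0.4478, -0.1922, 0.3195]
tool_rot: [0.001, 0.748, -0.664, -0.001]
wrist_force: [-0.2, 0.5, -0.3]
width: 0.0484
gripper_force: 0.0
```

Run:
```python
from w import *
im,d,P=look('w5',((.38,-.3),(.52,.02)),(.14,.18),(20,100,60),(35,255,255))
s=cv2.inRange(cv2.cvtColor(im,cv2.COLOR_RGB2HSV),(20,100,60),(35,255,255))>0
s&=(P[...,2]>.14)&(P[...,2]<.18)&(d>0)
q=P[s]; print(np.percentile(q,[1,50,90,99],axis=0))
```

```text
tcp [ 0.4478 -0.1922  0.3195] [ 0.001  0.748 -0.664 -0.001] F [-0.2  0.5 -0.3] 9.5 [-0.    0.03 -0.34 -0.   -1.2   0.12]
2521 0.1633789208020907 [ 448.9 -170.8] [ 21.1 213.4] line [ 447.1 -195. ] ang -82.55
[[ 0.42873244 -0.27568659  0.14349882]
 [ 0.44813877 -0.20880914  0.16337892]
 [ 0.45823759 -0.09454236  0.16463908]
 [ 0.47023042 -0.07026796  0.16540364]]
```

View pics/w5.png

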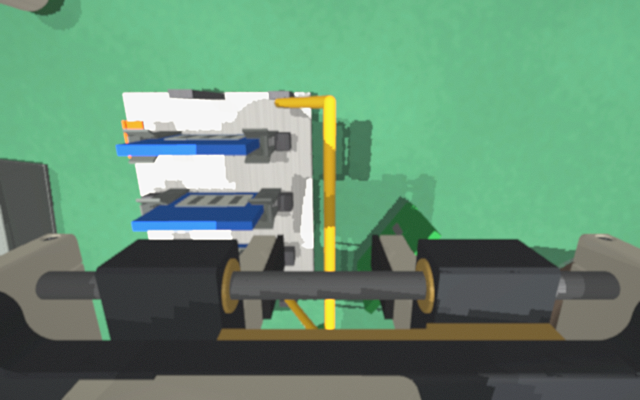

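The wrist view shows the bar vertical at column 330, between the fingers at about 265 and 390.

apply_moves(newtons=20, steps=[[0.45, -0.03, 0, -0.8, 0], [0.45, -0.03, 0, -1.8, 0], [0.45, -0.03, 0, -2.8, 0], [0.45, -0.03, 0, -3.6, 0], [0.45, -0.03, 0, -4.2, 0], [0.45, -0.03, 0, -4.5, 0], [0.45, -0.03, 0, -4.5, 0], [1, -0.03, 0, -4.5, 0], [1, -0.03, 0, -4.5, 0], [1, -0.03, 0, -4.5, 0], [1, -0.03, 0, -4.5, 0], [1, -0.03, 0, -4.5, 0]])

```text
time: 10.55
tool_pos: [0.4477, -0.1923, 0.2091]
tool_rot: [-0.0, 0.749, -0.663, 0.001]
wrist_force: [-0.7, -0.2, -0.0]
width: 0.0204
gripper_force: 0.0
```

Run:
```python
import numpy as np
for t in np.arange(120.4,30,-6):
    dx=102*(np.cos(np.radians(t))-np.cos(np.radians(120.4)));dz=102*(np.sin(np.radians(t))-np.sin(np.radians(120.4)))
    print(round(t,1),np.round([dx*.9925/25,dx*.1219/25,dz/25],2).tolist())
```

```text
120.4 [0.0, 0.0, 0.0]
114.4 [0.38, 0.05, 0.2]
108.4 [0.77, 0.09, 0.35]
102.4 [1.18, 0.14, 0.47]
96.4 [1.6, 0.2, 0.54]
90.4 [2.02, 0.25, 0.56]
84.4 [2.44, 0.3, 0.54]
78.4 [2.86, 0.35, 0.48]
72.4 [3.27, 0.4, 0.37]
66.4 [3.67, 0.45, 0.22]
60.4 [4.05, 0.5, 0.03]
54.4 [4.41, 0.54, -0.2]
48.4 [4.74, 0.58, -0.47]
42.4 [5.04, 0.62, -0.77]
36.4 [5.31, 0.65, -1.1]
30.4 [5.54, 0.68, -1.45]
```

apply_moves(steps=[[1, 0, 0, 0, 0], [1, 0, 0, 0, 0], [1, 0, 0, 0, 0], [1, 0.38, 0.05, 0.2, 0], [1, 0.77, 0.09, 0.35, 0], [1, 1.18, 0.14, 0.47, 0], [1, 1.6, 0.2, 0.54, 0], [1, 2.02, 0.25, 0.56, 0], [1, 2.44, 0.3, 0.54, 0], [1, 2.86, 0.35, 0.48, 0], [1, 3.27, 0.4, 0.37, 0], [1, 3.27, 0.4, 0.37, 0]])

```text
time: 11.55
tool_pos: [0.5318, -0.1822, 0.2171]
tool_rot: [-0.0, 0.749, -0.662, 0.001]
wrist_force: [1.7, -4.3, 1.6]
width: 0.0091
gripper_force: 20.0
```

apply_moves(steps=[[1, 0.4, 0.05, -0.15, 0], [1, 0.78, 0.1, -0.34, 0], [1, 1.14, 0.14, -0.57, 0], [1, 1.47, 0.18, -0.84, 0], [1, 1.77, 0.22, -1.14, 0], [1, 2.0, 0.25, -1.4, 0], [1, 2.14, 0.27, -1.6, 0], [1, 2.16, 0.27, -1.65, 0], [1, 2.16, 0.27, -1.7, 0], [1, 2.16, 0.27, -1.7, 0]])

```text
time: 12.38
tool_pos: [0.5825, -0.1758, 0.1764]
tool_rot: [0.001, 0.749, -0.662, -0.0]
wrist_force: [-10.9, -2.9, 18.3]
width: 0.0091
gripper_force: 20.0
```

Run:
```python
from h import *
for n in ['scene','side']:
    im,d,K=cap(n); cv2.imwrite(f'pics/{n}6.png',im[...,::-1]); P=cloud(d,K); hsv=cv2.cvtColor(im,cv2.COLOR_RGB2HSV)
    m=cv2.inRange(hsv,(22,130,100),(33,255,255))>0
    s=m&(P[...,2]>.1)&(P[...,0]<.62)&(P[...,0]>.55)&(d>0); q=P[s]; print('bar',len(q),np.round(np.percentile(q,[1,50,99],axis=0),4).tolist())
```

```text
bar 190 [[0.5518, -0.2641, 0.1063], [0.5735, -0.2053, 0.1329], [0.5962, -0.0216, 0.1353]]
bar 316 [[0.5512, -0.2612, 0.1066], [0.5705, -0.2357, 0.1328], [0.5933, -0.0222, 0.1376]]
```

apply_moves(steps=[[1, 0, 0, 0.05, 0], [0.6, 0, 0, 0.05, 0], [0.6, 0, 0, 0.05, 0], [0.6, 0, 0, 0.05, 0], [0.6, 0, 0, 0.05, 0], [0.6, 0, 0, 0.5, 0], [0.6, 0, 0, 1.4, 0], [0.6, 0, 0, 2.4, 0], [0.6, 0, 0, 3.6, 0], [0.6, 0, 0, 4.8, 0], [0.6, 0, 0, 5, 0], [0.6, 0, 0, 5, 0]])

```text
time: 13.48
tool_pos: [0.5845, -0.1755, 0.304]
tool_rot: [-0.002, 0.749, -0.662, 0.002]
wrist_force: [0.6, -0.4, 0.3]
width: 0.0348
gripper_force: 0.0
```

Run:
```python
from w import *
look('w7',((.5,-.26),(.68,-.19)),(.112,.13))
for n in ['scene','side']:
    im,d,K=cap(n); cv2.imwrite(f'pics/{n}7.png',im[...,::-1]); P=cloud(d,K); hsv=cv2.cvtColor(im,cv2.COLOR_RGB2HSV)
    m=cv2.inRange(hsv,(22,130,100),(33,255,255))>0
    s=m&(P[...,2]>.125)&(P[...,0]<.62)&(P[...,0]>.55)&(d>0); q=P[s]; print('bar',len(q),np.round(np.percentile(q,[1,50,99],axis=0),4).tolist())
a=cv2.imread('pics/scene7.png')[150:350,100:420]; b=cv2.imread('pics/w7.png')
cv2.imwrite('pics/c7.png',cv2.resize(np.vstack([cv2.resize(a,(640,400)),b]),None,fx=.75,fy=.75))
```

```text
tcp [ 0.5845 -0.1755  0.304 ] [-0.002  0.749 -0.662  0.002] F [ 0.6 -0.4  0.3] 13.4833 [ 0.03  0.24 -0.12  0.   -1.2   0.09]
1470 0.12119856939954246 [ 587.9 -213.9] [119.7  10.4] line [ 587.8 -214.7] ang 6.7
bar 253 [[0.5552, -0.2601, 0.1257], [0.5782, -0.1302, 0.1334], [0.5964, -0.0223, 0.136]]
bar 303 [[0.555, -0.2581, 0.1255], [0.5735, -0.1208, 0.1341], [0.594, -0.017, 0.138]]
```

View pics/c7.png

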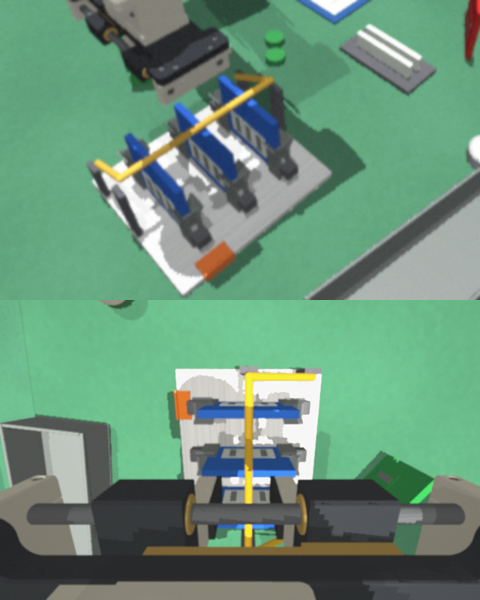

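The keeper bar lies across all three covers, with its top at about 134 mm as expected when shut. The cover is home and the gripper is clear.

```bash
python3 -c "
from rig import manip
print(manip.finish_job())"
```

```text
the job is handed in; nothing more can be done
None
```

The blue cover is home in the tagged slot, the keeper is shut across all three covers, the gripper is clear, and the job is handed in at about 13.6 s; no verdict came back, but the camera readings matched home and shut within a couple of millimetres.

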